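# Check that a printed brake lever stops short of the bar

## Task

Test the new orange brake lever on its handlebar stub: with the fingers shut, press it in towards the bar with the outside of the fingers until it comes up against its stop, let it spring right back out, then press it in to the stop again and finish while holding it there, so that I can see the gap to the bar. Press firmly but do not force it past its stop, and do not grip anything, touch the bar, work the black lever or shift anything else on the table.

Things in the scene. Friction and masses are not known exactly. Their poses are not given: they have to be found in the camera images.
- orange_stand: Fixed handlebar stub with the orange lever, on a 110 x 100 x 14 mm steel base. Origin on the table straight below the bar; y along the bar, z up, x across it from the lever side (facing the robot, yaw within 0.35 of 0) to the far side. The lever's upright pivot is at (-33, -35, 130) mm in this frame; the lever lies at height 130 mm, its ball end towards +y.
- orange_lever (a joint): Orange lever: 0 = fully out (sprung), blade splayed 0.36 rad from the bar; grows as it turns about its pivot towards the bar (clockwise from above) to its hard stop at 0.36: blade parallel to the bar, its centre line 33 mm from the bar's axis, 12 mm clear of the rubber grip. Pushed 85 mm from the pivot, the spring takes about 3 N at the start, 8 N at the stop.
- orange_blade: Orange lever's blade, 10 mm thick, 14 mm tall, 127 mm from pivot to ball end. Origin at mid-thickness and mid-height, 85 mm from the pivot: a good place to press. Turns with the lever: y along the blade to the ball end, x towards the bar; the outer face to press is at x -5 mm.
- orange_bar: Bar, grip, lever bracket and grey clamp post of the orange stub (frame of orange_stand). Bar axis along y at height 130 mm, from y -120 to 115; rubber grip 31 mm dia (flanges 38) from y 0 to 114; post at y -100 to -64, 46 mm wide, top at 147 mm; bracket at y -51 to -27, pivot pin top at 150 mm.
- black_stand: A second, like stub with a black lever, to be left alone; same sizes and frame as orange_stand. The two may stand either way round.
- black_lever (a joint): Black lever's angle, 0 = fully out; leave it so.
- cube: Loose grey printed 30 mm cube; origin at its underside. Bystander.
- gluestick: Loose upright yellow glue stick, white cap, 27 mm dia, 88 mm tall; origin at its underside. Bystander.
- spraycan: Loose upright spray can, black with red, 65 mm dia, 190 mm tall; origin at its underside. Bystander.
- screwdriver: Loose screwdriver lying on the table. Bystander.
- screwbox: Loose clear open box 100 x 140 x 45 mm. Bystander.
- spanner: Loose steel spanner lying on the table. Bystander.
- spool: Loose filament spool lying flat, blue in black flanges, 160 mm dia, 61 mm tall; origin at its underside. Bystander.

How it is judged:
By the outcome, as a careful person would: the job done as asked, in the order asked, and still so for the second after the job is handed in, while the arm keeps its last pose, push and grip.
It also fails if it takes over 38 s, if anything falls off the work surface, if the arm or the gripper's body presses on something with over 40 N, if the wrist force passes 120 N, or if a joint passes its speed limit or range.

## Robot

A 6-joint arm with a two-finger parallel gripper is mounted at the origin on the work surface. World frame = base frame: x ahead of the robot, y to its left, z up, the work surface at z = 0. Lengths are in m, angles in degrees, forces in N, time in s.
With the tool pointing down it reaches from about 0.25 to 0.725 m from the base axis. Payload 9.7 kg.
Tool frame: the origin (TCP) lies at the very end of the fingers, on their centre line; the grasp point (between the pads) lies 19 mm behind it (bot.grip_depth is the distance from the TCP to the grasp point, in m); z points along the fingers, y is the direction in which the jaws open and shut (so a half turn about z gives the same grasp; the last joint's range is limited). The gripper opens to 85 mm and grips with 20 to 120 N. Pads are 22 mm wide; open, the fingers measure 114 mm over their backs; the gripper's body (76 mm by 85 mm) begins 54 mm behind the grasp point. The pads swing forward as they close: fully open they stand 13 mm farther back than shut.
Start: joints at [-72.651, 4.979, 10.078, 95.1, 0, 90], TCP at [0.164, -0.525, 0.231] pointing down, gripper open.
Joint ranges: [-179.16, 179.16], [-48.56, 103.87], [-65.8, 70.77], [-126.05, 130.52], [-82.76, 87.17], [-180, 180]. Speed limits (degrees/s): [127.2, 127.2, 147.25, 180, 180, 180].

## Interface

Orientations are given as [roll, pitch, yaw] about the fixed x, y, z axes, in that order (R = Rz(yaw) Ry(pitch) Rx(roll)).
In Python, from workcell import telemetry, optics, order, bot gives the robot as it stands. The module is installed in compiled form; this text tells all that it offers.
- The arm moves only by the shell command python3 -m inch 'ROWS' [FORCE]. ROWS is JSON, a list of rows, each a list of 7 numbers: the shift along the tool's x, y, z in m, then the turn, a rotation vector about the tool's x, y, z in rad, then the closure, from 0 (fully open) to 1 (shut). In form: [[tx, ty, tz, rx, ry, rz, grip], ...]. A call has 1 to 12 rows; each row is the pose to reach, as a shift and turn from the pose commanded when the call began, along the tool's axes at that moment; what a row does not reach only later rows make up. A row lasts 1/12 s, in which the tool goes at most 41.7 mm and 7.16 degrees, less where a joint would pass 70% of its speed; a pose out of reach is approached as far as the arm can. A call with a gripper value outside its range is refused whole. The fingers move at their own pace and stop on an object; FORCE is the grip in N (left out, the last holds). Time passes only in rows, so rows that repeat a pose let the fingers close. It gives the time, the measured TCP pose, the force and the opening at its end, in the units of the state.
- telemetry.get_obs(): the state, without advancing time (a new reading comes with each control period).
- optics.camera(name): name is "scene" or "side" or "wrist"; returns (picture, depth): 384x512x3 uint8, red, green, blue; 384x512 float32, m along the optical axis (not along the pixel's ray), 0 where there is no reading.
- optics.camera_info(name): a dict with "camera_matrix" (3x3 intrinsics, pixels), "xyz" and "attitude" of the camera in the world; the wrist camera has in their place "mount" (4x4, takes a point from camera to tool coordinates, whose origin is the TCP and whose axes are the flange's). Camera axes: x right, y down, z forward; pixel columns grow to the right and rows downward; lengths in m; the calibration is good to about 2 mm. A picture is of the moment at which its call begins: read the wrist's pose just before it. camera_info takes no time and is no camera call.
- order.job_done(): hands the job in, once; it reports no verdict.
The state is a dict: "time": time; "q": joint angles; "qd": joint speeds; "joint_efforts": joint torques, N m; "ee_pos": TCP position; "tcp_rot": TCP orientation; "wrist_force": force on the tool from outside, world axes, zero at the start; "torque": the same for the moment, N m; "opening": finger opening in m.
Only numpy, scipy, OpenCV 4.12 (cv2) and the standard library are available. Lean on these libraries where they do the work, as an engineer would, in place of code of your own. Each camera call takes 0.05 s, during which the arm holds its last target. There are 200 camera calls.

## Working session

There is one attempt and no reset: what is moved stays moved. The work goes in short steps, Python scripts to look and compute and a shell command to move; the robot and the scene stay as the last step left them, time stands still between calls to the robot, and variables do not carry over. Pictures are saved under pics/ and viewed, about 8 in all and at most 12, crops included, and the job is handed in when it is done.

```bash
mkdir -p pics; cat > h.py <<'E'
import numpy as np, cv2
from scipy.spatial.transform import Rotation as R
from workcell import telemetry, optics, order, bot
def shot(n,f):
    o=telemetry.get_obs(); p,d=optics.camera(n); np.savez(f'pics/{f}.npz',p=p,d=d,pos=o['ee_pos'],rot=o['tcp_rot'])
    cv2.imwrite(f'pics/{f}.png',p[:,:,::-1]); return p,d
def cloud(n,f):
    z=np.load(f'pics/{f}.npz'); d=z['d']; i=optics.camera_info(n); K=np.array(i['camera_matrix'])
    v,u=np.mgrid[:d.shape[0],:d.shape[1]]
    P=np.stack([(u-K[0,2])/K[0,0]*d,(v-K[1,2])/K[1,1]*d,d],-1)
    if n=='wrist':
        M=np.array(i['mount']); P=P@M[:3,:3].T+M[:3,3]; P=P@R.from_euler('xyz',z['rot'],degrees=True).as_matrix().T+z['pos']
    else:
        a=np.array(i['attitude']); Rm=a if a.shape==(3,3) else R.from_euler('xyz',a,degrees=True).as_matrix()
        P=P@Rm.T+np.array(i['xyz'])
    P[d==0]=np.nan
    return z['p'],P
E
python3 - <<'E'
from h import *
a,_=shot('scene','s0'); b,_=shot('side','d0')
for n in('scene','side','wrist'):print(optics.camera_info(n))
print(telemetry.get_obs())
E
```

```text
{'camera_matrix': array([[362.75633646,   0.        , 256.08382102],
       [  0.        , 362.75633646, 198.10288442],
       [  0.        ,   0.        ,   1.        ]]), 'xyz': array([ 1.38720103, -0.18557036,  0.67502745]), 'attitude': array([-1.24458269e+02, -5.26134034e-02,  7.56750679e+01])}
{'camera_matrix': array([[481.96367451,   0.        , 255.86458941],
       [  0.        , 481.96367451, 194.31579252],
       [  0.        ,   0.        ,   1.        ]]), 'xyz': array([0.21690488, 1.11159399, 1.5662615 ]), 'attitude': array([-141.67632919,   -0.77664688, -161.26178588])}
{'camera_matrix': array([[345.14353947,   0.        , 254.21666602],
       [  0.        , 345.14353947, 190.42551551],
       [  0.        ,   0.        ,   1.        ]]), 'mount': array([[ 9.42870885e-06, -9.63389397e-01, -2.68106081e-01,
         6.80821302e-02],
       [ 9.99999660e-01,  2.30058108e-04, -7.91503258e-04,
        -2.45433762e-04],
       [ 8.24205824e-04, -2.68105982e-01,  9.63389071e-01,
        -1.41194706e-01],
       [ 0.00000000e+00,  0.00000000e+00,  0.00000000e+00,
         1.00000000e+00]])}
{'time': 0.1, 'q': array([-7.26463345e+01,  5.00862216e+00,  1.00394120e+01,  9.50980289e+01,
       -9.96382724e-04,  9.00002365e+01]), 'qd': array([ 6.28729847e-02, -1.58421608e-02,  2.49569620e-02, -3.10021539e-02,
        1.96558026e-04,  2.83753940e-05]), 'joint_efforts': array([-9.50223839e-04, -5.21562231e+01,  4.65653944e+01,  1.59130571e-02,
       -3.49499544e-05, -4.19307605e-05]), 'ee_pos': array([ 0.16398628, -0.52478428,  0.23065123]), 'tcp_rot': array([-1.79932761e+02,  9.96659604e-04,  1.73534301e+01]), 'wrist_force': array([ 0.28871546,  0.38417571, -0.53116873]), 'torque': array([-0.0055051 , -0.01298528, -0.00210946]), 'opening': 0.0853522914916088}
```

View pics/s0.png

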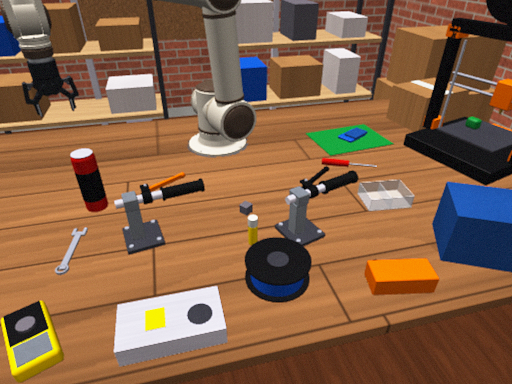

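View pics/d0.png

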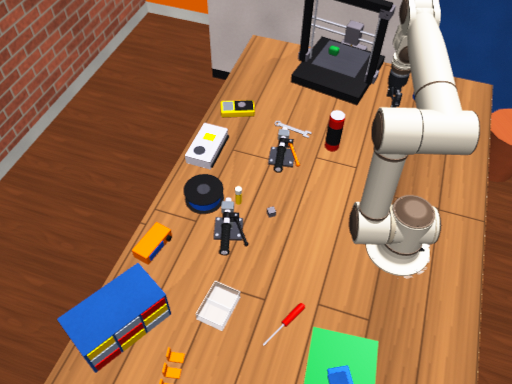

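The orange stub is on the robot's right: at about (140,215) in scene with the lever at (165,182), and at (282,150) in side with the lever at (294,152). The spray can stands nearby, at (335,130) in side.

```bash
python3 - <<'E'
from h import *
for n,f,box in(('scene','s0',(100,165,215,260)),('side','d0',(255,110,320,180))):
    p,P=cloud(n,f); x0,y0,x1,y1=box
    hsv=cv2.cvtColor(p,cv2.COLOR_RGB2HSV).astype(int)
    s=np.zeros(p.shape[:2],bool); s[y0:y1,x0:x1]=1
    o=s&(hsv[...,0]<16)&(hsv[...,1]>190)&(hsv[...,2]>140)&(P[...,2]>.1)&(P[...,2]<.16)
    q=P[o]; print(n,'orange',len(q)); print(np.round(q[np.argsort(q[:,1])][::max(1,len(q)//12)],3))
    m=s&(P[...,2]>.1)&(P[...,2]<.17)&~o; q=P[m]
    # grip/bar
    print('bar',len(q),q.min(0),q.max(0))
    c=q[:,:2]; t=q[q[:,2]>.137]; 
    l=cv2.fitLine(t[:,:2].astype(np.float32),cv2.DIST_HUBER,0,.01,.01).ravel();print('line',l, np.degrees(np.arctan2(l[1],l[0])))
    m=s&(P[...,2]>.009)&(P[...,2]<.022); q=P[m].astype(np.float32)
    print('base',cv2.minAreaRect(q[:,:2]),len(q))
# spraycan
p,P=cloud('side','d0'); q=P[105:155,322:348].reshape(-1,3); q=q[(q[:,2]>.15)&(q[:,2]<.25)]; print('can',np.nanmedian(q,0),q.min(0),q.max(0))
im=np.hstack([cv2.resize(cv2.imread('pics/s0.png')[150:270,90:220],None,fx=3,fy=3,interpolation=2)[:360],cv2.resize(cv2.imread('pics/d0.png')[100:190,245:355],None,fx=3.6,fy=4,interpolation=2)])
cv2.imwrite('pics/c0.png',im)
E
```

```text
scene orange 86
[[ 0.508 -0.262  0.14 ]
 [ 0.506 -0.253  0.128]
 [ 0.505 -0.246  0.139]
 [ 0.499 -0.238  0.137]
 [ 0.492 -0.23   0.138]
 [ 0.491 -0.219  0.139]
 [ 0.484 -0.211  0.13 ]
 [ 0.477 -0.204  0.138]
 [ 0.472 -0.193  0.137]
 [ 0.469 -0.185  0.131]
 [ 0.465 -0.179  0.131]
 [ 0.458 -0.169  0.135]
 [ 0.457 -0.163  0.137]]
bar 1346 [ 0.35478135 -0.40984869  0.1001076 ] [ 0.58178111 -0.11538184  0.15303121]
line [ 0.17524895 -0.98452413  0.5442538  -0.21196845] -79.90685Traceback (most recent call last):
  File "<stdin>", line 14, in <module>
cv2.error: OpenCV(4.12.0) /io/opencv/modules/imgproc/src/convhull.cpp:143: error: (-215:Assertion failed) total >= 0 && (depth == CV_32F || depth == CV_32S) in function 'convexHull'
```

```bash
python3 - <<'E'
from h import *
for n,f,box in(('scene','s0',(100,165,215,260)),('side','d0',(265,115,305,180))):
    p,P=cloud(n,f); x0,y0,x1,y1=box
    hsv=cv2.cvtColor(p,cv2.COLOR_RGB2HSV).astype(int)
    s=np.zeros(p.shape[:2],bool); s[y0:y1,x0:x1]=1
    o=s&(hsv[...,0]<16)&(hsv[...,1]>190)&(hsv[...,2]>140)&(P[...,2]>.1)&(P[...,2]<.16)
    l=cv2.fitLine(P[o][:,:2].astype(np.float32),cv2.DIST_HUBER,0,.01,.01).ravel();print(n,'orange',o.sum(),l,np.degrees(np.arctan2(l[1],l[0])),P[o].min(0),P[o].max(0))
    t=P[s&(P[...,2]>.137)&~o&(P[...,2]<.17)]
    t=t[abs(t[:,0]-.55)<.07]
    l=cv2.fitLine(t[:,:2].astype(np.float32),cv2.DIST_HUBER,0,.01,.01).ravel();print('bar',l, np.degrees(np.arctan2(l[1],l[0])),t.min(0),t.max(0))
    m=s&(P[...,2]>.009)&(P[...,2]<.02); q=P[m].astype(np.float32)
    print('base',cv2.minAreaRect(np.ascontiguousarray(q[:,:2])),len(q))
for n,f,b in(('side','d0',(320,100,350,155)),('scene','s0',(70,145,110,215))):
    p,P=cloud(n,f); q=P[b[1]:b[3],b[0]:b[2]].reshape(-1,3); q=q[(q[:,2]>.04)&(q[:,2]<.25)&(q[:,0]<.6)]; print('can',np.median(q,0),q.min(0),q.max(0))
E
```

```text
scene orange 86 [ 0.512958   -0.85841376  0.47697246 -0.20144092] -59.138935 [ 0.45317649 -0.2620337   0.12768211] [ 0.52263813 -0.16278457  0.14570286]
bar [ 0.18360333 -0.9830004   0.5501856  -0.24851045] -79.42028 [ 0.48012955 -0.3466435   0.13702203] [ 0.58172542 -0.11538184  0.15303121]
base ((0.48226791620254517, -0.326865017414093), (0.27774184942245483, 0.1190822646021843), 21.669042587280273) 763
side orange 27 [ 0.5064118  -0.86229175  0.48248836 -0.20531064] -59.574886 [ 0.44863167 -0.27818001  0.12289185] [ 0.51833108 -0.15010251  0.14335895]
bar [ 0.17414291 -0.9847204   0.547027   -0.26278567] -79.971214 [ 0.48055671 -0.34299808  0.13704996] [ 0.58138546 -0.11246033  0.1562729 ]
base ((0.5683670043945312, -0.37709081172943115), (0.1841607242822647, 0.3855772912502289), 15.179890632629395) 277
can [ 0.36123231 -0.41733668  0.1397159 ] [ 0.33100443 -0.47604568  0.04012474] [ 0.39629547 -0.39795581  0.20202708]
can [ 0.38614912 -0.43468774  0.13030741] [ 0.33407523 -0.47252627  0.04012176] [ 0.39661496 -0.40741566  0.19472565]
```

Fit: the bar is at yaw ≈ 10.2°, the stand origin ≈ (0.5435, -0.2275), the pivot ≈ (0.517, -0.268) and the blade press point ≈ (0.4735, -0.195). The can is at (0.364, -0.437), with its top at 0.19. I'll shut the fingers, turn to yaw 100° so a finger back faces the blade, and stop on the free side for a close look.

```bash
python3 -m inch '[[0.01,-0.007,-0.02,0,0,-0.06,1],[0.035,-0.025,-0.02,0,0,-0.18,1],[0.065,-0.045,-0.02,0,0,-0.3,1],[0.095,-0.067,-0.02,0,0,-0.42,1],[0.125,-0.088,-0.02,0,0,-0.54,1],[0.155,-0.109,-0.02,0,0,-0.66,1],[0.185,-0.13,-0.02,0,0,-0.78,1],[0.215,-0.151,-0.02,0,0,-0.9,1],[0.245,-0.172,-0.02,0,0,-1.02,1],[0.27,-0.19,-0.02,0,0,-1.14,1],[0.293,-0.206,-0.02,0,0,-1.26,1],[0.308,-0.216,-0.02,0,0,-1.36,1]]' 40; python3 -m inch '[[0,0,0,0,0,-0.08,1],[0,0,0,0,0,-0.08,1],[0,0,0,0,0,-0.08,1]]'
python3 - <<'E'
from h import *
shot('wrist','w1'); o=telemetry.get_obs(); print(o['time'],o['ee_pos'],o['tcp_rot'],o['q'],o['wrist_force'],o['opening'])
E
```

```text
time: 1.1
ee_pos: [0.3946, -0.2248, 0.2511]
tcp_rot: [-180.0, -0.0, 95.7]
wrist_force: [-0.8, -0.5, -0.7]
opening: 0.0001
time: 1.35
ee_pos: [0.3935, -0.2268, 0.251]
tcp_rot: [-180.0, -0.0, 99.7]
wrist_force: [-1.0, 0.2, -0.3]
opening: -0.0001
1.4 [ 0.39336197 -0.22714034  0.25109464] [-1.79977089e+02 -1.11473497e-02  9.96733233e+01] [-2.99997784e+01 -7.54300765e+00  4.40896992e-03  9.75721676e+01
 -6.04629098e-03  5.03268973e+01] [-0.28342926 -0.29423451 -0.21578945] 0.00011798327101583084
```

View pics/w1.png

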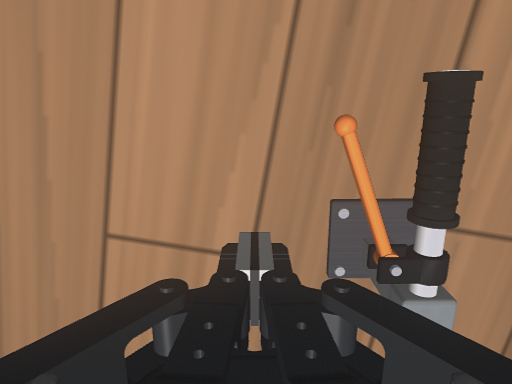

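Wrist view: the lever runs from its pivot at about (388,262) to the ball at (346,125), with the grip on the right at (445,150) and the shut fingers at (255,250). Next I measure the blade and the gripper's profile from this depth image.

```bash
python3 - <<'E'
from h import *
p,P=cloud('wrist','w1'); z=np.load('pics/w1.npz')
hsv=cv2.cvtColor(p,cv2.COLOR_RGB2HSV).astype(int)
s=np.zeros(p.shape[:2],bool); s[105:280,320:405]=1
o=s&(hsv[...,0]<16)&(hsv[...,1]>190)&(P[...,2]>.11)
v,u=np.where(o); q=P[o]; b=v<138; print('n',o.sum(),'ball',q[b].mean(0),q[b].max(0)); q=q[(v>150)&(v<240)]
l=cv2.fitLine(q[:,:2].astype(np.float32),cv2.DIST_HUBER,0,.01,.01).ravel(); print(l,np.degrees(np.arctan2(l[1],l[0])),np.median(q[:,2]),'x at y=-.195:',l[2]+(-.195-l[3])*l[0]/l[1])
s[:]=0; s[60:240,405:490]=1; m=s&(P[...,2]>.135)&(P[...,2]<.17); q=P[m]
l=cv2.fitLine(q[:,:2].astype(np.float32),cv2.DIST_HUBER,0,.01,.01).ravel(); print('bar',l,np.degrees(np.arctan2(l[1],l[0])),q.min(0),q.max(0))
T=(P-z['pos'])@R.from_euler('xyz',z['rot'],degrees=True).as_matrix()
t=T[200:,:330].reshape(-1,3); t=t[~np.isnan(t[:,0])&(t[:,2]<.01)]
for a in np.arange(-.09,.01,.01):
    k=t[(t[:,2]>=a)&(t[:,2]<a+.01)]
    if len(k):print(round(a,3),len(k),k.min(0).round(4),k.max(0).round(4))
E
```

```text
<stdin>:6: RuntimeWarning: Mean of empty slice.
  ret = um.true_divide(
Traceback (most recent call last):
ValueError: zero-size array to reduction operation maximum which has no identity
```

```bash
python3 - <<'E'
from h import *
p,P=cloud('wrist','w1'); z=np.load('pics/w1.npz'); d=z['d']
hsv=cv2.cvtColor(p,cv2.COLOR_RGB2HSV).astype(int)
print(d.min(),d.max(),(d==0).mean())
for u,v in((346,125),(365,190),(255,250),(445,150),(150,100),(225,330)): print(u,v,p[v,u],hsv[v,u],d[v,u],P[v,u])
E
```

```text
0.0 0.47460514 0.00390625
346 125 [227 152  80] [ 15 165 227] 0.2505964 [ 0.45131911 -0.16924767  0.13811809]
365 190 [227 154  81] [ 15 164 227] 0.2661749 [ 0.47823832 -0.21497717  0.13574939]
255 250 [49 41 35] [13 73 49] 0.13218471 [ 0.3919899  -0.21599246  0.27101719]
445 150 [51 47 43] [15 40 51] 0.2508186 [ 0.52524735 -0.17433915  0.14278053]
150 100 [174 131  96] [ 13 114 174] 0.3817819 [ 0.26944612 -0.18476762 -0.00239694]
225 330 [31 31 32] [120   8  32] 0.07730573 [ 0.38411821 -0.21068658  0.32615123]
```

```bash
python3 - <<'E'
from h import *
p,P=cloud('wrist','w1'); z=np.load('pics/w1.npz')
hsv=cv2.cvtColor(p,cv2.COLOR_RGB2HSV).astype(int)
s=np.zeros(p.shape[:2],bool); s[105:280,320:405]=1
o=s&(hsv[...,1]>140)&(P[...,2]>.11)
v,u=np.where(o); q=P[o]; b=v<136; print('n',o.sum(),'ball',q[b].mean(0),q[b].max(0)); q=q[(v>150)&(v<240)]
l=cv2.fitLine(q[:,:2].astype(np.float32),cv2.DIST_HUBER,0,.01,.01).ravel(); print(l,np.degrees(np.arctan2(l[1],l[0])),np.median(q[:,2]),'x at y=-.195:',l[2]+(-.195-l[3])*l[0]/l[1])
s[:]=0; s[60:240,405:490]=1; m=s&(P[...,2]>.135)&(P[...,2]<.17); q=P[m]
l=cv2.fitLine(q[:,:2].astype(np.float32),cv2.DIST_HUBER,0,.01,.01).ravel(); print('bar',l,np.degrees(np.arctan2(l[1],l[0])),q.min(0),q.max(0))
T=(P-z['pos'])@R.from_euler('xyz',z['rot'],degrees=True).as_matrix()
t=T[200:,:330].reshape(-1,3); t=t[~np.isnan(t[:,0])&(t[:,2]<.01)]
for a in np.arange(-.09,.01,.01):
    k=t[(t[:,2]>=a)&(t[:,2]<a+.01)]
    if len(k):print(round(a,3),len(k),k.min(0).round(4),k.max(0).round(4))
E
```

```text
n 2338 ball [ 0.45216519 -0.16981582  0.13441296] [ 0.46127303 -0.1619157   0.13849041]
[ 0.5200219  -0.8541529   0.4742977  -0.20798114] -58.666275 0.1350796588297982 x at y=-.195: 0.46639457
bar [ 0.19527638 -0.98074824  0.5294227  -0.1921289 ] -78.73913 [ 0.50242074 -0.24695627  0.13500213] [ 0.55663639 -0.1175801   0.14959454]
-0.09 5664 [ 0.0082 -0.0543 -0.09  ] [ 0.019   0.0157 -0.08  ]
-0.08 8407 [-0.0019 -0.0572 -0.08  ] [ 0.0186  0.0171 -0.07  ]
-0.07 4683 [-0.0085 -0.0508 -0.07  ] [ 0.0188  0.0165 -0.06  ]
-0.06 4799 [-0.0086 -0.0425 -0.06  ] [ 0.0145  0.0222 -0.05  ]
-0.05 2899 [-0.0118 -0.0341 -0.05  ] [ 0.0146  0.0235 -0.04  ]
-0.04 1079 [-0.0111 -0.0192 -0.04  ] [ 0.0133  0.0181 -0.03  ]
-0.03 791 [ 0.0064 -0.0134 -0.03  ] [ 0.0122  0.0138 -0.02  ]
-0.02 731 [ 0.0064 -0.0135 -0.02  ] [ 0.012   0.0137 -0.01  ]
-0.01 354 [ 0.0065 -0.0126 -0.01  ] [ 0.0119  0.0133 -0.0019]
```

Fingers are ±13.5 mm near the tip, and the knuckles only widen 40 mm or more up, so a tip at z ≈ 0.116 clears everything. I'll move to a position about 60 mm short of the stop pose.

```bash
python3 -m inch '[[0.006,0.008,0.015,0,0,-0.012,1],[0.015,0.02,0.045,0,0,-0.012,1],[0.024,0.033,0.075,0,0,-0.012,1],[0.024,0.033,0.1,0,0,-0.012,1],[0.024,0.033,0.12,0,0,-0.012,1],[0.024,0.033,0.135,0,0,-0.012,1],[0.024,0.033,0.135,0,0,-0.012,1],[0.024,0.033,0.135,0,0,-0.012,1],[0.024,0.033,0.135,0,0,-0.012,1]]'
python3 - <<'E'
from h import *
shot('wrist','w2'); o=telemetry.get_obs(); print(o['time'],o['ee_pos'],o['tcp_rot'],o['wrist_force'],o['opening'])
E
```

```text
time: 2.15
ee_pos: [0.4222, -0.1983, 0.1175]
tcp_rot: [179.9, 0.0, 100.4]
wrist_force: [0.4, -1.2, 0.1]
opening: 0.0002
2.2 [ 0.42237867 -0.19827141  0.1176927 ] [1.79915742e+02 6.15823221e-02 1.00456974e+02] [-0.0186157  -0.01555134 -0.22331564] -0.00018411636176739646
```

View pics/w2.png

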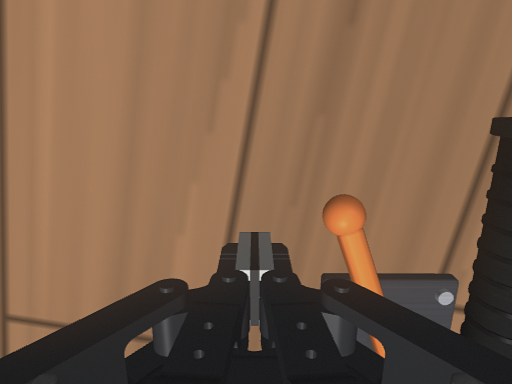

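The fingers are left of the blade, level with it and short of the ball at (344,215). Now I press in along tool y and watch the force.

```bash
cat > f.sh <<'E'
python3 -c "
from h import *
o=telemetry.get_obs();M=R.from_euler('xyz',o['tcp_rot'],degrees=True).as_matrix()
print('t',o['time'],'pos',o['ee_pos'].round(4),'Ftool',(np.array(o['wrist_force'])@M).round(1),'along',round(float((np.array(o['ee_pos'])-[.42238,-.19827,.1177])@[.983,.182,0]),4))"
E
python3 -m inch '[[0,0.006,0.001,0,0,0,1],[0,0.014,0.001,0,0,0,1],[0,0.022,0.001,0,0,0,1],[0,0.03,0.001,0,0,0,1],[0,0.036,0.001,0,0,0,1],[0,0.04,0.001,0,0,0,1],[0,0.04,0.001,0,0,0,1],[0,0.04,0.001,0,0,0,1]]' >/dev/null; sh f.sh
python3 -m inch '[[0,0.003,0,0,0,0,1],[0,0.006,0,0,0,0,1],[0,0.008,0,0,0,0,1],[0,0.008,0,0,0,0,1],[0,0.008,0,0,0,0,1]]' >/dev/null; sh f.sh
```

```text
t 2.8667 pos [ 0.4611 -0.1901  0.1149] Ftool [ 1.1 -4.9  0.5] along 0.0395
t 3.2833 pos [ 0.4685 -0.1886  0.1149] Ftool [ 2.7 -5.5  0.3] along 0.0471
```

```bash
python3 -m inch '[[0,0.002,0,0,0,0,1],[0,0.004,0,0,0,0,1],[0,0.005,0,0,0,0,1],[0,0.005,0,0,0,0,1],[0,0.005,0,0,0,0,1]]' >/dev/null; sh f.sh
python3 -m inch '[[0,0.002,0,0,0,0,1],[0,0.003,0,0,0,0,1],[0,0.003,0,0,0,0,1],[0,0.003,0,0,0,0,1]]' >/dev/null; sh f.sh
python3 -m inch '[[0,0.001,0,0,0,0,1],[0,0.002,0,0,0,0,1],[0,0.002,0,0,0,0,1],[0,0.002,0,0,0,0,1]]' >/dev/null; sh f.sh
```

```text
t 3.7 pos [ 0.4731 -0.1875  0.1149] Ftool [ 3.9 -7.3 -0.4] along 0.0518
t 4.0333 pos [ 0.476  -0.1869  0.1148] Ftool [ 5.1 -6.7 -1.3] along 0.0548
t 4.3667 pos [ 0.4779 -0.1864  0.1148] Ftool [ 5.3 -6.4 -0.9] along 0.0567
```

```bash
python3 -m inch '[[0.0005,0.001,0,0,0,0,1],[0.001,0.002,0,0,0,0,1],[0.001,0.002,0,0,0,0,1],[0.001,0.002,0,0,0,0,1]]' >/dev/null; sh f.sh
python3 -m inch '[[0.0005,0.001,0,0,0,0,1],[0.001,0.0015,0,0,0,0,1],[0.001,0.0015,0,0,0,0,1],[0.001,0.0015,0,0,0,0,1]]' >/dev/null; sh f.sh
python3 - <<'E'
from h import *
p,d=shot('wrist','w3')
E
```

```text
t 4.7 pos [ 0.4798 -0.1859  0.1149] Ftool [ 0.6 -7.9  0.4] along 0.0587
t 5.0333 pos [ 0.4801 -0.1857  0.1148] Ftool [ -5.2 -14.7  -1.9] along 0.0591
```

View pics/w3.png

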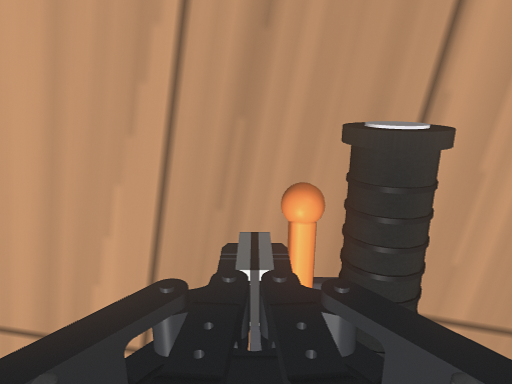

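At the stop: motion ceased at 59 mm while the force rose from 8 to 15 N, and the blade at (302,250) runs parallel to the grip with a clear gap. I now back off fully.

```bash
python3 -m inch '[[0,0,0,0,0,0,1],[-0.0005,-0.003,0,0,0,0,1],[-0.002,-0.009,0,0,0,0,1],[-0.002,-0.016,0,0,0,0,1],[-0.002,-0.024,0,0,0,0,1],[-0.002,-0.032,0,0,0,0,1],[-0.002,-0.04,0,0,0,0,1],[-0.002,-0.047,0,0,0,0,1],[-0.002,-0.052,0,0,0,0,1],[-0.002,-0.052,0,0,0,0,1],[-0.002,-0.052,0,0,0,0,1],[-0.002,-0.052,0,0,0,0,1]]' >/dev/null; sh f.sh
python3 -m inch '[[0,0,0,0,0,0,1],[0,0,0,0,0,0,1],[0,0,0,0,0,0,1],[0,0,0,0,0,0,1]]'
python3 - <<'E'
from h import *
p,d=shot('wrist','w4')
E
sh f.sh
```

```text
t 6.0833 pos [ 0.4316 -0.1958  0.1154] Ftool [0.2 1.5 0.9] along 0.0095
time: 6.42
ee_pos: [0.4314, -0.1959, 0.1152]
tcp_rot: [-180.0, -0.0, 100.6]
wrist_force: [-0.1, 0.3, 0.8]
opening: 0.0001
t 6.4667 pos [ 0.4314 -0.1959  0.1152] Ftool [ 0.7  0.7 -0.1] along 0.0093
```

View pics/w4.png

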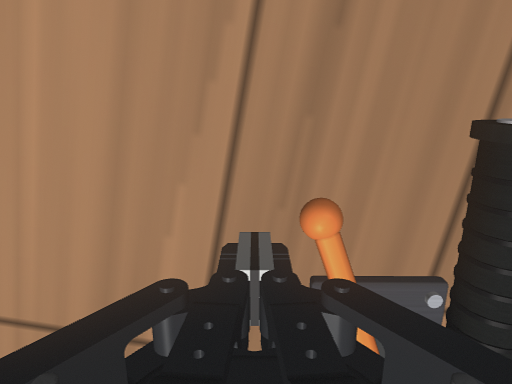

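The lever has sprung back out: the ball is at (321,218), splayed as before, and there is no contact force. Now the second press, which I'll hold.

```bash
python3 -m inch '[[0,0.005,0,0,0,0,1],[0,0.012,0,0,0,0,1],[0,0.019,0,0,0,0,1],[0,0.026,0,0,0,0,1],[0,0.032,0,0,0,0,1],[0,0.037,0,0,0,0,1],[0.0005,0.041,0,0,0,0,1],[0.001,0.044,0,0,0,0,1],[0.001,0.047,0,0,0,0,1],[0.0015,0.049,0,0,0,0,1],[0.0015,0.05,0,0,0,0,1],[0.0015,0.05,0,0,0,0,1]]' >/dev/null; sh f.sh
python3 -m inch '[[0,0.001,0,0,0,0,1],[0,0.002,0,0,0,0,1],[0,0.002,0,0,0,0,1],[0,0.002,0,0,0,0,1],[0,0.002,0,0,0,0,1]]' >/dev/null; sh f.sh
```

```text
t 7.4667 pos [ 0.4796 -0.1849  0.1147] Ftool [ 2.7 -7.3 -0.9] along 0.0587
t 7.8833 pos [ 0.48   -0.1848  0.1146] Ftool [  2.2 -15.7  -4.8] along 0.0591
```

Again at 59.1 mm, with 15.7 N along the push. I'll hold a little and check with pictures.

```bash
python3 -m inch '[[0,0,0,0,0,0,1],[0,0,0,0,0,0,1],[0,0,0,0,0,0,1],[0,0,0,0,0,0,1],[0,0,0,0,0,0,1],[0,0,0,0,0,0,1]]' >/dev/null; sh f.sh
python3 - <<'E'
from h import *
shot('wrist','w5'); shot('scene','s5'); shot('side','d5')
a=cv2.imread('pics/w5.png'); 
c=cv2.resize(cv2.imread('pics/s5.png')[150:270,40:210],(400,282),interpolation=2); e=cv2.resize(cv2.imread('pics/d5.png')[80:260,180:350],(372,394),interpolation=2)
top=cv2.resize(a,(372,279)); im=np.zeros((600,780,3),np.uint8); im[:279,:372]=top; im[:282,372:772]=c; im[284:600,:372]=cv2.resize(e,(372,316)); im[284:600,372:772]=cv2.resize(cv2.imread('pics/s5.png'),(400,316)); cv2.imwrite('pics/c5.png',im)
for n in 'sd':
    A=cv2.imread(f'pics/{n}0.png').astype(int);B=cv2.imread(f'pics/{n}5.png').astype(int)
    m=(abs(A-B).max(2)>40).astype(np.uint8); k,_,st,_=cv2.connectedComponentsWithStats(m); print(n,[list(x[:5]) for x in st[1:] if x[4]>8])
E
```

```text
t 8.3833 pos [ 0.4801 -0.1848  0.1146] Ftool [  1.8 -17.2  -3.7] along 0.0592
s [[np.int32(2), np.int32(0), np.int32(77), np.int32(116), np.int32(3467)], [np.int32(122), np.int32(0), np.int32(80), np.int32(191), np.int32(6082)], [np.int32(209), np.int32(0), np.int32(6), np.int32(4), np.int32(13)], [np.int32(190), np.int32(0), np.int32(78), np.int32(142), np.int32(5047)], [np.int32(234), np.int32(19), np.int32(4), np.int32(23), np.int32(34)], [np.int32(136), np.int32(60), np.int32(5), np.int32(7), np.int32(20)], [np.int32(188), np.int32(87), np.int32(12), np.int32(20), np.int32(95)], [np.int32(176), np.int32(90), np.int32(5), np.int32(5), np.int32(20)], [np.int32(187), np.int32(106), np.int32(8), np.int32(10), np.int32(36)], [np.int32(223), np.int32(114), np.int32(11), np.int32(17), np.int32(84)]]
d [[np.int32(280), np.int32(0), np.int32(199), np.int32(276), np.int32(19709)], [np.int32(394), np.int32(39), np.int32(8), np.int32(13), np.int32(48)], [np.int32(393), np.int32(53), np.int32(4), np.int32(7), np.int32(17)], [np.int32(466), np.int32(110), np.int32(13), np.int32(13), np.int32(58)], [np.int32(479), np.int32(125), np.int32(2), np.int32(11), np.int32(14)], [np.int32(279), np.int32(142), np.int32(6), np.int32(7), np.int32(25)], [np.int32(396), np.int32(204), np.int32(16), np.int32(20), np.int32(138)], [np.int32(416), np.int32(205), np.int32(10), np.int32(13), np.int32(55)], [np.int32(422), np.int32(208), np.int32(20), np.int32(37), np.int32(349)], [np.int32(402), np.int32(224), np.int32(14), np.int32(6), np.int32(18)], [np.int32(387), np.int32(233), np.int32(34), np.int32(30), np.int32(327)], [np.int32(387), np.int32(240), np.int32(6), np.int32(4), np.int32(13)]]
```

View pics/c5.png

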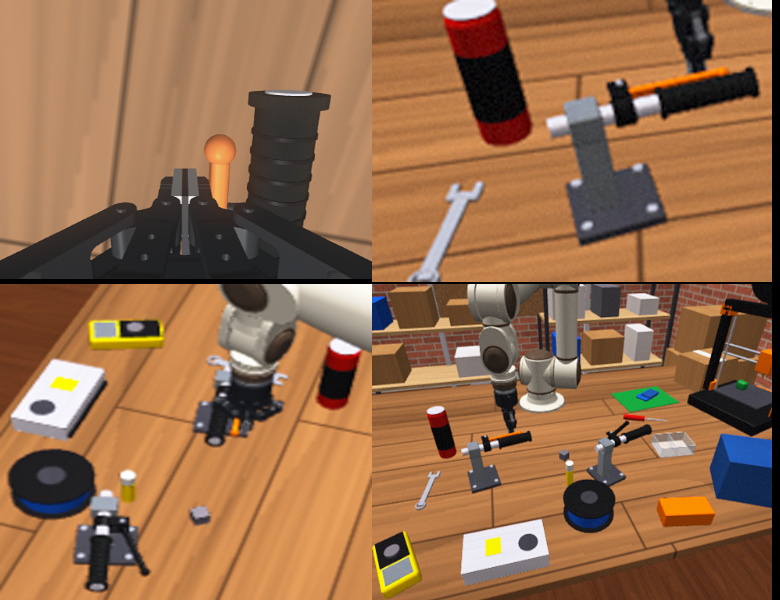

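The blade lies parallel to the grip with a clear gap, the push is steady at about 17 N, and the only image changes are the arm and the orange lever. I'm handing in.

```bash
python3 -c "
from workcell import order
print(order.job_done())"; sh f.sh
```

```text
the job is handed in; nothing more can be done
None
the job is handed in; nothing more can be done
```

The orange lever was pressed to its stop twice with the fingers shut, using the back of one finger. It was let spring fully out in between, and the arm is now holding it at the stop.

- **Stop reached both times:** both presses ended within 0.1 mm of each other, about 59 mm along the push. There the force rose sharply, from 7–8 N to about 15 N. The last reading while holding was about 17 N, at 8.4 s on the robot's clock.
- **Spring-back:** the lever was back at its original splay with no contact force.
- **Final pictures:** the blade is parallel to the grip with a clear gap to the bar. In the picture comparison, only the arm and the orange lever had changed; the black lever and the loose items had not.
- **Disagreement:** the wrist camera placed the blade about 7 mm nearer the robot than the fixed cameras did. I started from a middle value and let the contact force decide where the stop was.
- **Not checked:** no reading could be taken after handing in.

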